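# File a sample case from the bin into the archive rack

### The job

Lift the orange-tagged sample case out of the blue bin and set it down, not dropping it, upright with its tag end up, in the filing rack, between the sliding follower and the two orange-tagged cases already standing there. Let go of it, then push the follower up until all three cases stand snugly together against the rack's end plate. Leave the green-tagged case in the bin, and the rest of the bench, as they are.

Things in the scene. Friction and masses are not known exactly. Their poses are not given: they have to be found in the camera images.
- case_target: flat case, 22 mm thick (its x), 70 wide (y), 130 tall (z), grey with a clear lid at -x and orange tag band round the top 18 mm; origin: centre of the 22 x 70 underside, z toward the tag. 0.10 to 0.20 kg. In the bin, left or right, leaning 0.42 rad: top toward the bin's -x wall, resting on its rim, 68 mm (along its z) beyond the rim. Pinch the tag end across the 22 mm, along its leaning z.
- case_green: flat case, 22 mm thick (its x), 70 wide (y), 130 tall (z), grey with a clear lid at -x and green tag band round the top 18 mm; origin: centre of the 22 x 70 underside, z toward the tag. Leans likewise beside the orange one in the bin, about 16 mm apart along y; stays there.
- bin: open blue plastic bin, fixed, 140 mm (x) x 186 mm (y), 60 mm high, walls and floor 4 mm, a lip 7 mm out all round, 4 mm ribs on the floor. Origin: centre of its underside. The cases lean on its -x wall, the one nearer the robot.
- rack: aluminium filing rack, fixed, 200 mm (x) x 96 mm (y). Origin: centre of its underside. Floor 8 mm above the origin; side rails 80 mm apart, their tops 22 mm above the origin; a case stands between them, 70 mm side along y. Grey end plate at +x (far end), inner face at x = +0.092, top at 116 mm. The follower slides along x.
- rack_place (a point): point on the rack floor, at x = +0.037 in the rack's frame, where the underside centre of the third case comes to lie when all three are snug; axes as the rack's.
- follower (a joint): slide along the rack's +x, m: 0 fully back (pushing face at x = -0.058 in the rack's frame), grows toward the end plate; starts at 0 to 0.022, about 0.084 with three cases snug. Moves at 2 N, stays where left. Upright grey plate 5 mm thick, 74 wide, top 110 mm above the rack's origin; its flat foot runs 32 mm back from the face, top at 16 mm.
- follower_pad (a point): centre of the top of the follower's black thumb pad, 12 mm behind (-x of) the pushing face, 109.5 mm above the rack's origin; the pad is 44 mm along y, 10 mm high, its back edge 19 mm behind the pushing face. Push it, or the plate below it, from the -x side.
- stored_1: flat case, 22 mm thick (its x), 70 wide (y), 130 tall (z), grey with a clear lid at -x and orange tag band round the top 18 mm; origin: centre of the 22 x 70 underside, z toward the tag. Stands upright in the rack against the end plate.
- stored_2: flat case, 22 mm thick (its x), 70 wide (y), 130 tall (z), grey with a clear lid at -x and orange tag band round the top 18 mm; origin: centre of the 22 x 70 underside, z toward the tag. Stands upright in the rack in front of stored_1; its front face at about x = +0.047 in the rack's frame.
- marker: red and white marker pen, 135 mm long, 17 mm thick, lying on the bin's floor behind the cases.
- jar_red: white screw-cap jar with a red lid, 56 mm wide, 80 mm tall; origin: centre of its underside; to be left alone
- jar_black: white screw-cap jar with a black lid, 48 mm wide, 66 mm tall; origin: centre of its underside; to be left alone
- lab_timer: small white bench timer, 58 x 66 x 20 mm; origin: centre of its underside; to be left alone
- bench_calliper: steel vernier calliper lying flat, 58 x 206 x 7 mm, long way along its y; origin: centre of its underside; to be left alone
- bench_mouse: black computer mouse, 115 x 55 x 38 mm; origin: centre of its underside; to be left alone
- clear_vial: clear vial with a blue snap cap, 24 mm wide, 52 mm tall; origin: centre of its underside; to be left alone
- die: steel pressing die, a cylinder 51 mm wide, 50 mm tall; origin: centre of its underside; to be left alone
- bowl: white mortar bowl, 91 mm wide, 46 mm tall; origin: centre of its underside; to be left alone

How it is judged:
On the way, in this order (a step that is already met when the one before it is completed fails the run):
1. the orange-tagged case from the bin is lifted clear of the bin (underside above the rim) (z of case_target in the frame of bin above 0.064 m), for 0.1 s.
2. the case stands, tag end up, on the rack floor between the follower and the two stored cases, and is let go (angle between case_target's own z axis and vertical below 0.3 rad and x of case_target in the frame of rack between -0.05 and 0.042 m and y of case_target in the frame of rack between -0.012 and 0.012 m and z of case_target in the frame of rack between 0.004 and 0.025 m and contact force between the fingers and case_target below 0.05 N), for 0.3 s.
At the end, for the whole second after the job is handed in: The case stands at rest, tag up (tilt under 0.06 rad), on the rack floor within 7 mm of the third place; follower joint above 0.0785 (at most 5 mm of play); both stored cases upright (0.08 rad) at the end plate; green case still in the bin; nothing held (angle between case_target's own z axis and vertical below 0.06 rad and x of case_target in the frame of rack between 0.03 and 0.041 m and y of case_target in the frame of rack between -0.009 and 0.009 m and z of case_target in the frame of rack between 0.004 and 0.013 m and value of joint follower above 0.0785 m and contact force between the fingers and case_target below 0.05 N and linear speed of case_target below 0.01 m/s and angle between each of stored_1, stored_2's own z axis and vertical below 0.08 rad and x of stored_1 in the frame of rack above 0.072 m and x of stored_2 in the frame of rack above 0.05 m and z of each of stored_1, stored_2 in the frame of rack below 0.013 m and z of case_green in the frame of bin below 0.02 m); the robot touches nothing.
It fails at once if the case from the bin is dropped: let go more than about 25 mm above the rack floor (height (world z) of case_target above 0.035 m and contact force between the fingers and case_target below 0.02 N).
It fails at once if the green-tagged case is displaced by more than 25 mm (distance of case_green from where it was at the start of the episode above 0.025 m).
It fails at once if a stored case is knocked over (angle between any of stored_1, stored_2's own z axis and vertical above 0.6 rad).
It fails at once if something else on the bench is shifted by more than 30 mm (distance of any of jar_red, jar_black, lab_timer, bench_calliper, bench_mouse, clear_vial, bowl, die, marker from where it was at the start of the episode above 0.03 m).
It also fails if it takes over 48 s, if anything falls off the work surface, if the arm or the gripper's body presses on something with over 40 N, if the wrist force passes 120 N, or if a joint passes its speed limit or range.

### The arm

A 6-joint arm with a two-finger parallel gripper is mounted at the origin on a cart in front of the work surface, level with it; the furniture and walls round the work are solid. World frame = base frame: x ahead of the robot, y to its left, z up, the work surface at z = 0. Lengths are in m, angles in rad, forces in N, time in s.
With the tool pointing down it reaches from about 0.25 to 0.85 m from the base axis. Payload 12.5 kg.
Tool frame: the origin (TCP) lies at the very end of the fingers, on their centre line; the grasp point (between the pads) lies behind it (env.grip_point_offset is the z of the grasp point in the tool frame, in m); z points along the fingers, y is the line along which they close (so a half turn about z gives the same grasp; the last joint's range is limited). The gripper opens to 93 mm and grips with 3 to 60 N. Pads are 15 mm wide; open, the fingers measure 128 mm over their backs; the gripper's body (75 mm by 188 mm) begins 65 mm behind the grasp point.
Start: joints at [-1.289, 0.351, 1.652, -0, 1.139, -0.085], TCP at [0.197, -0.513, 0.219] pointing down, gripper open.
Joint ranges: [-2.75, 2.75], [-0.79, 2.1], [0.01, 2.65], [-1.57, 4.71], [0.07, 3.14], [-2.87, 2.87]. Speed limits (rad/s): [2.22, 2.22, 2.79, 3.14, 3.14, 3.14].

### API

Orientations are given as [roll, pitch, yaw] about the fixed x, y, z axes, in that order (R = Rz(yaw) Ry(pitch) Rx(roll)).
In Python, from station import env gives the robot as it stands.
- The arm moves only by the tool servo_tool, never from a script. Its argument "increments" is a list of rows, each an object with "delta_pos": the shift along the tool's x, y, z in cm, a list of three; "spin": the turn about the tool's z in degrees; "grip": the finger opening in cm, from 0 to 9.3. A call has 1 to 12 rows; each row is the pose to reach, as a shift and turn from the pose commanded when the call began, along the tool's axes at that moment; what a row does not reach only later rows make up. A row lasts 1/10 s, in which the tool goes at most 50 mm and 8.59 degrees, less where a joint would pass 70% of its speed; a pose out of reach is approached as far as the arm can. A call with a gripper value outside its range is refused whole. The fingers move at their own pace and stop on an object; "newtons" is the grip in N (left out, the last holds). Time passes only in rows, so rows that repeat a pose let the fingers close. It gives the time, the measured TCP pose, the force, the opening and the grip force at its end, in the units of the state.
- env.observe(): the state, without advancing time (a new reading comes with each control period).
- env.capture(name): name is "side" or "top"; returns a dict with "frame" (420x560x3 uint8, red, green, blue), "intrinsics" (3x3 intrinsics, pixels), "extrinsics" (4x4, takes a point from world to camera coordinates). Camera axes: x right, y up, looking along -z (the intrinsics and any distortion apply to the point x, -y, -z); pixel columns grow to the right and rows downward; lengths in m; the calibration is good to about 2 mm. A picture is of the moment at which its call begins. There is no depth.
- env.close_job(): hands the job in; it is judged then, once.
The state is a dict: "time_s": time; "joints": joint angles; "joint_vel": joint speeds; "tau": joint torques, N m; "ee_pos": TCP position; "ee_rot": TCP orientation; "force": force on the tool from outside, world axes, zero at the start; "ft_torque": the same for the moment, N m; "gripper_width": finger opening in m; "gripper_force": force on a finger pad.
Only numpy, scipy, OpenCV 4.12 (cv2) and the standard library are available. Lean on these libraries where they do the work, as an engineer would, in place of code of your own. Each camera call takes 0.05 s, during which the arm holds its last target. There are 200 camera calls.

## Working session

There is one attempt and no reset: what is moved stays moved. The work goes in short steps, Python scripts to look and compute and a tool call to move; the robot and the scene stay as the last step left them, time stands still between calls to the robot, and variables do not carry over. Pictures are saved under pics/ and viewed, at most 10 in all, crops included, and the job is handed in when it is done.

Besides the shell and the picture viewer there is one more tool, called after "Emit:" in YAML: its name, and indented under it one key for each argument. servo_tool: Moves the arm, as the interface text tells. Its arguments: {"type":"object","properties":{"increments":{"type":"array","items":{"type":"object","properties":{"delta_pos":{"type":"array","items":{"type":"number"}},"spin":{"type":"number"},"grip":{"type":"number"}}}},"newtons":{"type":"number"}},"required":["increments"]}

```bash
mkdir -p pics; ls
python3 - <<'E'
from station import env
import cv2,pickle
d={}
for n in("side","top"):
    c=env.capture(n);d[n]=c;cv2.imwrite(f"pics/{n}0.png",c["frame"][:,:,::-1]);print(n,c["intrinsics"],c["extrinsics"],c.keys())
pickle.dump(d,open("c0.pkl","wb"))
print(env.observe(),env.grip_point_offset)
E
```

```text
pics
side [[418.32842001   0.         281.57169988]
 [  0.         418.32842001 208.32029228]
 [  0.           0.           1.        ]] [[ 0.9998367  -0.0141073   0.01129433 -0.5634469 ]
 [-0.00357236  0.45835734  0.88876081 -0.07728225]
 [-0.01771485 -0.88865603  0.45823209 -1.12606579]
 [ 0.          0.          0.          1.        ]] dict_keys(['frame', 'intrinsics', 'extrinsics'])
top [[398.67347213   0.         281.78661386]
 [  0.         398.67347213 212.1593008 ]
 [  0.           0.           1.        ]] [[ 0.00612399 -0.99957642 -0.02845137  0.02611857]
 [ 0.99642709  0.00370306  0.08437624 -0.53982409]
 [-0.08423514 -0.02886643  0.9960277  -1.0727169 ]
 [ 0.          0.          0.          1.        ]] dict_keys(['frame', 'intrinsics', 'extrinsics'])
{'time_s': 0.1, 'joints': array([-1.28860278e+00,  3.51181714e-01,  1.65237417e+00, -1.51482074e-05,
        1.13906809e+00, -8.45833102e-02]), 'joint_vel': array([-6.04726193e-04, -3.73597953e-04, -2.16677143e-03, -4.69921404e-05,
       -6.41494720e-05,  6.25141687e-04]), 'tau': array([ 5.49593969e-04, -4.98026812e+01, -2.85703576e+01,  7.00465101e-02,
        2.39743089e-02, -5.62016157e-05]), 'ee_pos': array([ 0.19717694, -0.51310858,  0.21815026]), 'ee_rot': array([-3.14056387e+00, -7.34252996e-05,  3.66783165e-01]), 'force': array([-0.00048234,  0.40164674, -0.2263513 ]), 'ft_torque': array([-0.00339071, -0.03655939,  0.01715979]), 'gripper_force': 0.0, 'gripper_width': 0.09254564881842355} -0.0188
```

View pics/side0.png

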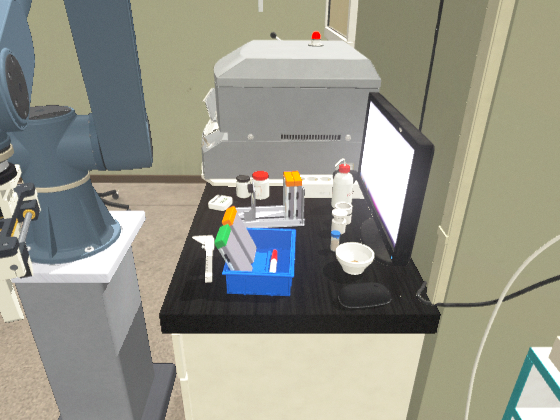

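View pics/top0.png

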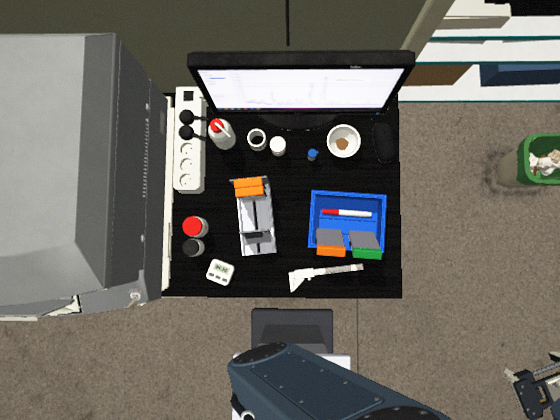

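Top view: orange-tagged target in the bin at (330,250), green beside it at (367,253). Rack spans (237–275,178–255) with stored tags at (249,186) and the follower at (257,234). The side view agrees, with the target tag at (231,215) and the follower at (252,200). I'll zoom in next.

```bash
cat > h.py <<'E'
import numpy as np,cv2,pickle
def proj(c,P):
    P=np.atleast_2d(P);E=c["extrinsics"];K=c["intrinsics"];q=P@E[:3,:3].T+E[:3,3]
    return np.c_[K[0,0]*q[:,0]/-q[:,2]+K[0,2],K[1,1]*-q[:,1]/-q[:,2]+K[1,2]]
def ray(c,uv):
    E=c["extrinsics"];K=c["intrinsics"];R=E[:3,:3];o=-R.T@E[:3,3]
    d=np.array([(uv[0]-K[0,2])/K[0,0],-(uv[1]-K[1,2])/K[1,1],-1.]);d=R.T@d
    return o,d/np.linalg.norm(d)
def onz(c,uv,z):
    o,d=ray(c,uv);return o+d*(z-o[2])/d[2]
def tri(c1,u1,c2,u2):
    o1,d1=ray(c1,u1);o2,d2=ray(c2,u2)
    t=np.linalg.lstsq(np.c_[d1,-d2],o2-o1,rcond=None)[0];a=o1+d1*t[0];b=o2+d2*t[1]
    return (a+b)/2,np.linalg.norm(a-b)
E
python3 - <<'E'
from h import *
d=pickle.load(open("c0.pkl","rb"))
t=d["top"]["frame"][165:275,225:400,::-1];s=d["side"]["frame"][165:305,190:365,::-1]
cv2.imwrite("pics/tz.png",cv2.resize(t,None,fx=4.5,fy=4.5,interpolation=cv2.INTER_CUBIC))
cv2.imwrite("pics/sz.png",cv2.resize(s,None,fx=4,fy=4,interpolation=cv2.INTER_CUBIC))
T=d["top"];hsv=cv2.cvtColor(T["frame"],cv2.COLOR_RGB2HSV)
def blobs(c,lo,hi,n):
    hsv=cv2.cvtColor(c["frame"],cv2.COLOR_RGB2HSV);m=cv2.inRange(hsv,lo,hi)
    for q in cv2.findContours(m,0,1)[0]:
        if cv2.contourArea(q)>40:print(n,cv2.contourArea(q),cv2.minAreaRect(q),cv2.boxPoints(cv2.minAreaRect(q)).round(1).tolist())
for n in d:
    blobs(d[n],(8,150,120),(22,255,255),n+" orange");blobs(d[n],(50,150,60),(80,255,255),n+" green");blobs(d[n],(105,150,60),(125,255,255),n+" blue")
m=cv2.inRange(hsv,(105,150,60),(125,255,255));
q=max(cv2.findContours(m,0,1)[0],key=cv2.contourArea)
for p in cv2.boxPoints(cv2.minAreaRect(q)):print(onz(T,p,.060).round(4))
E
```

```text
side orange 170.5 ((229.25, 215.24998474121094), (10.751745223999023, 20.554807662963867), 18.434947967529297) [[220.89999389648438, 223.3000030517578], [227.39999389648438, 203.8000030517578], [237.60000610351562, 207.1999969482422], [231.10000610351562, 226.6999969482422]]
side orange 73.5 ((292.19659423828125, 178.358642578125), (14.699050903320312, 17.439552307128906), 85.2363510131836) [[282.8999938964844, 171.8000030517578], [300.29998779296875, 170.3000030517578], [301.5, 185.0], [284.1000061035156, 186.39999389648438]]
side green 203.5 ((222.05001831054688, 235.85000610351562), (11.384200096130371, 24.34954071044922), 18.434947967529297) [[212.8000030517578, 245.60000610351562], [220.5, 222.5], [231.3000030517578, 226.10000610351562], [223.60000610351562, 249.1999969482422]]
side blue 2730.5 ((258.3756103515625, 260.9804992675781), (72.08980560302734, 67.40459442138672), 1.7899105548858643) [[221.3000030517578, 293.5], [223.39999389648438, 226.1999969482422], [295.5, 228.39999389648438], [293.3999938964844, 295.79998779296875]]
top orange 259.5 ((330.6751403808594, 250.548202
[... 666 characters left out ...]
98779296875, 249.3000030517578], [381.6000061035156, 259.5]]
top blue 3178.0 ((347.356201171875, 220.6571044921875), (77.16204071044922, 58.60323715209961), 3.814074993133545) [[306.8999938964844, 247.3000030517578], [310.79998779296875, 188.89999389648438], [387.79998779296875, 194.0], [383.8999938964844, 252.5]]
top blue 64.5 ((312.20001220703125, 152.60000610351562), (9.838699340820312, 8.944271087646484), 26.56505012512207) [[305.79998779296875, 154.39999389648438], [309.79998779296875, 146.39999389648438], [318.6000061035156, 150.8000030517578], [314.6000061035156, 158.8000030517578]]
[ 0.4439 -0.039   0.06  ]
[ 0.5992 -0.0493  0.06  ]
[ 0.5859 -0.2527  0.06  ]
[ 0.4318 -0.24    0.06  ]
```

View pics/tz.png

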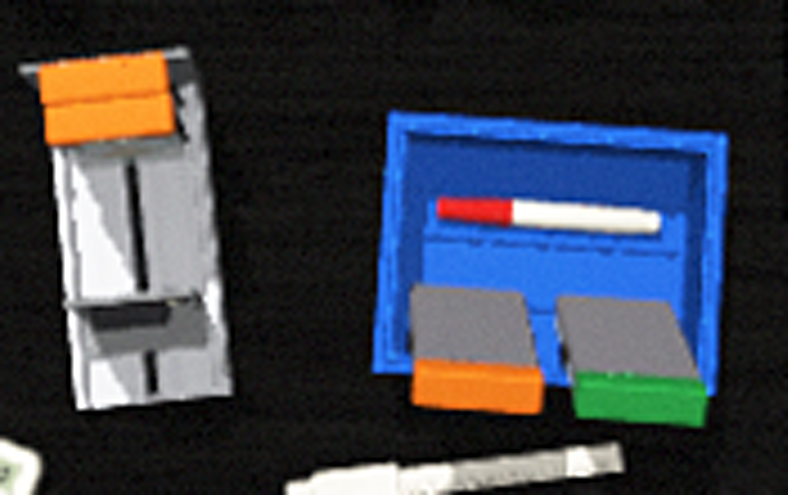

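View pics/sz.png

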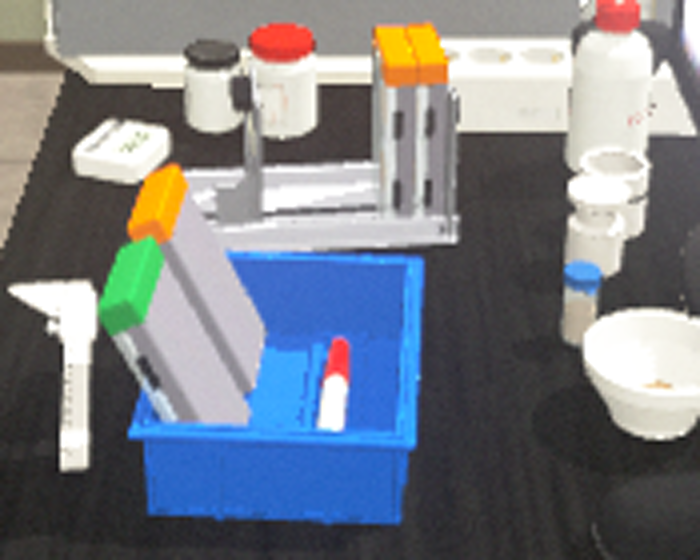

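Top zoom: bin rim, marker, both leaning cases and the follower plate's top edge at about (68,302)–(200,292) are all clear. Stored tops have corners near (40,70), (167,55), (174,132) and (47,145), and the rack's near end is at (78,408)–(232,393). The side zoom shows the target tag at (132–186,165–240) and the follower upright at x≈255. Next I'll fit the frames and check predicted corners against these.

```bash
cat >> h.py <<'E'
def frame(x,y,yaw,z=0):
    T=np.eye(4);c,s=np.cos(yaw),np.sin(yaw);T[:2,:2]=[[c,-s],[s,c]];T[:3,3]=[x,y,z];return T
def ap(T,P):return np.atleast_2d(P)@T[:3,:3].T+T[:3,3]
E
python3 - <<'E'
from h import *
d=pickle.load(open("c0.pkl","rb"));T,S=d["top"],d["side"]
tz=lambda p:(p[0]/4.5+225-.39,p[1]/4.5+165-.39)
sz=lambda p:(p[0]/4+190-.37,p[1]/4+165-.37)
for n,z,ps in [("stored",.138,[(40,70),(167,55),(174,132),(47,145)]),("endplate",.116,[(22,70),(188,50)]),("foll",.110,[(68,302),(200,292)]),("near22",.022,[(78,408),(232,393)]),("padfront",.1095,[(90,307),(170,302)])]:
    w=np.array([onz(T,tz(p),z) for p in ps]);print(n,w.round(4).tolist(),"mean",w.mean(0).round(4))
print("side stored top corners",[onz(S,sz(p),.138).round(4).tolist() for p in [(374,27),(437,24),(447,52),(387,55)]])
print("side rim corners",[onz(S,sz(p),.060).round(4).tolist() for p in [(130,435),(418,447),(425,258)]])
B=frame(.515,-.145,-.064)
z=np.array([-np.sin(.42),0,np.cos(.42)]);x=np.array([np.cos(.42),0,np.sin(.42)])
o=np.array([-.066,0,.060])-.062*z+.011*x
print("o",o)
for n,y0 in (("y=.043",.043),("y=-.043",-.043)):
  C=[o+[0,y0+sy*.035,0]+sx*.011*x+h*z for h in (.13,.112) for sx in (1,-1) for sy in (1,-1)]
  W=ap(B,C);print(n,"\n",np.c_[W.round(3),proj(T,W).round(1),proj(S,W).round(1)])
for c,n in((T,"top"),(S,"side")):
  for lo,hi in(((8,150,120),(22,255,255)),((50,150,60),(80,255,255))):
    m=cv2.inRange(cv2.cvtColor(c["frame"],cv2.COLOR_RGB2HSV),lo,hi)
    for q in cv2.findContours(m,0,1)[0]:
      if cv2.contourArea(q)>40:print(n,cv2.boundingRect(q),cv2.approxPolyDP(q,2.,True)[:,0].tolist())
E
```

```text
stored [[0.6093, 0.146, 0.138], [0.6178, 0.0758, 0.138], [0.575, 0.0715, 0.138], [0.5676, 0.1414, 0.138]] mean [0.5924 0.1087 0.138 ]
endplate [[0.613, 0.1596, 0.116], [0.6245, 0.0657, 0.116]] mean [0.6187 0.1127 0.116 ]
foll [[0.4823, 0.1323, 0.11], [0.4883, 0.0581, 0.11]] mean [0.4853 0.0952 0.11  ]
near22 [[0.4211, 0.1371, 0.022], [0.4307, 0.0435, 0.022]] mean [0.4259 0.0903 0.022 ]
padfront [[0.4796, 0.1199, 0.1095], [0.4826, 0.075, 0.1095]] mean [0.4811 0.0975 0.1095]
side stored top corners [[0.5683, 0.1353, 0.138], [0.6136, 0.1416, 0.138], [0.6179, 0.0906, 0.138], [0.5764, 0.0848, 0.138]]
side rim corners [[0.4332, -0.2456, 0.06], [0.5857, -0.256, 0.06], [0.5982, -0.0579, 0.06]]
o [-0.03067487  0.          0.00787385]
y=.043 
 [[ 4.460e-01 -6.200e-02  1.310e-01  3.175e+02  2.464e+02  2.345e+02
   2.046e+02]
 [ 4.420e-01 -1.320e-01  1.310e-01  3.461e+02  2.485e+02  2.299e+02
   2.184e+02]
 [ 4.260e-01 -6.100e-02  1.220e-01  3.167e+02  2.546e+02  2.265e+02
   2.076e+02]
 [ 4.220e-01 -1.310e-01  1.220e-01  3.451e+02  2.566e+02  2.214e+02
   2.215e+02]
 [ 4.540e-01 -6.300e-02  1.1
[... 810 characters left out ...]
0e-01 -1.470e-01  1.060e-01  3.509e+02  2.539e+02  2.237e+02
   2.313e+02]
 [ 4.240e-01 -2.170e-01  1.060e-01  3.789e+02  2.559e+02  2.180e+02
   2.479e+02]]
top (316, 245, 30, 12) [[317, 246], [317, 254], [345, 254], [344, 247]]
top (233, 176, 31, 21) [[260, 176], [234, 179], [235, 196], [262, 194]]
top (352, 248, 31, 12) [[353, 248], [353, 257], [381, 258], [380, 250]]
side (222, 206, 15, 20) [[234, 206], [225, 211], [223, 224], [232, 223], [236, 212]]
side (283, 171, 19, 16) [[283, 172], [286, 185], [301, 185], [301, 179], [295, 181], [291, 173], [297, 171], [291, 172], [293, 181], [287, 181]]
side (215, 225, 16, 23) [[228, 225], [220, 227], [215, 239], [217, 247], [225, 244], [230, 229]]
```

Prediction and images agree to about 1–2 px. Estimates:

| Item | Estimate |
|---|---|
| Bin | (0.515, −0.146), yaw −0.064 |
| Target | bin y ≈ +0.043 |
| Rack | (0.523, 0.101), yaw 0.111 |
| Follower | about 0.019 |

The tool can't tilt, so I'll straddle the leaning tag, tip the case upright with the −x finger, then pinch it.

Emit:
servo_tool:
  increments:
    - {"delta_pos": [37.6,-30.0,0],"spin": -65.3,"grip": 7}
    - {"delta_pos": [37.6,-30.0,0],"spin": -65.3,"grip": 7}
    - {"delta_pos": [37.6,-30.0,0],"spin": -65.3,"grip": 7}
    - {"delta_pos": [37.6,-30.0,0],"spin": -65.3,"grip": 7}
    - {"delta_pos": [37.6,-30.0,0],"spin": -65.3,"grip": 7}
    - {"delta_pos": [37.6,-30.0,0],"spin": -65.3,"grip": 7}
    - {"delta_pos": [37.6,-30.0,0],"spin": -65.3,"grip": 7}
    - {"delta_pos": [37.6,-30.0,0],"spin": -65.3,"grip": 7}
    - {"delta_pos": [37.6,-30.0,0],"spin": -65.3,"grip": 7}
    - {"delta_pos": [37.6,-30.0,0],"spin": -65.3,"grip": 7}
    - {"delta_pos": [37.6,-30.0,0],"spin": -65.3,"grip": 7}
    - {"delta_pos": [37.6,-30.0,0],"spin": -65.3,"grip": 7}
  newtons: 20

```text
time_s: 1.3
ee_pos: [0.4405, -0.0982, 0.2184]
ee_rot: [-3.141, 0.0, 1.508]
force: [-0.6, -0.2, 0.5]
gripper_width: 0.07
gripper_force: 0.0
```

Emit:
servo_tool:
  increments:
    - {"delta_pos": [0,0,3],"spin": 0,"grip": 7}
    - {"delta_pos": [0,0,6],"spin": 0,"grip": 7}
    - {"delta_pos": [0,0,8],"spin": 0,"grip": 7}
    - {"delta_pos": [0,0,8],"spin": 0,"grip": 7}

```text
time_s: 1.7
ee_pos: [0.4388, -0.0991, 0.1366]
ee_rot: [-3.137, -0.001, 1.505]
force: [-0.1, -0.9, 0.9]
gripper_width: 0.0704
gripper_force: 0.0
```

```bash
cat > snap.py <<'E'
import sys;from h import *;from station import env
n=sys.argv[1];t=env.capture("top");s=env.capture("side");pickle.dump({"top":t,"side":s},open(f"{n}.pkl","wb"))
a=cv2.resize(t["frame"][165:275,225:400],(600,377),interpolation=cv2.INTER_CUBIC)[:,:390+0] if 0 else cv2.resize(t["frame"][160:280,225:395],(400,282),interpolation=cv2.INTER_CUBIC)
b=cv2.resize(s["frame"][120:300,195:325],(400,554),interpolation=cv2.INTER_CUBIC)
im=np.zeros((554,800,3),np.uint8);im[:282,:400]=a;im[:,400:]=b;cv2.imwrite(f"pics/{n}.png",im[:,:,::-1])
E
python3 snap.py a1
```

```text
(no output)
```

View pics/a1.png

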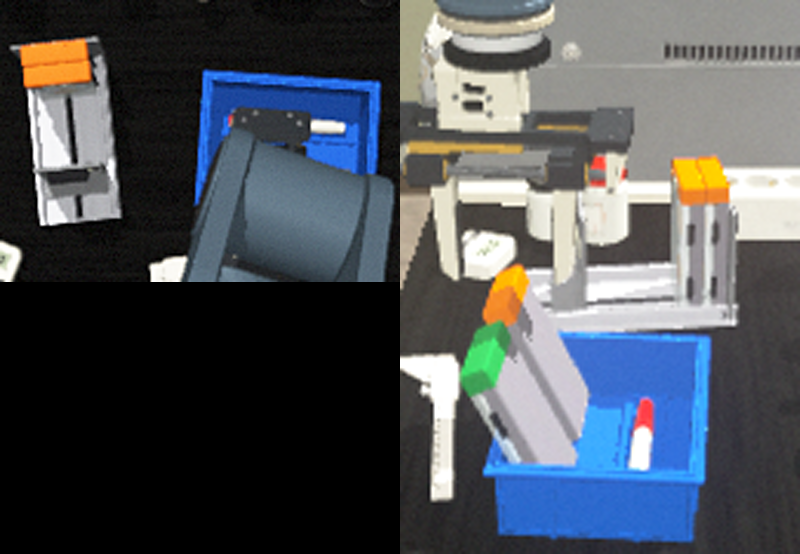

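Picture: at a TCP height of 0.137 the fingers straddle the orange tag (side view: fingers at x≈455 and 565, tag 487–527). The green case sits clear in front. I'll go down and narrow the fingers.

Emit:
servo_tool:
  increments:
    - {"delta_pos": [0,0,1.5],"spin": 0,"grip": 7}
    - {"delta_pos": [0,0,3],"spin": 0,"grip": 7}
    - {"delta_pos": [0,0,3.6],"spin": 0,"grip": 7}
    - {"delta_pos": [0,0,3.6],"spin": 0,"grip": 7}
    - {"delta_pos": [0,0,3.6],"spin": 0,"grip": 4.4}
    - {"delta_pos": [0,0,3.6],"spin": 0,"grip": 4.4}
    - {"delta_pos": [0,0,3.6],"spin": 0,"grip": 4.4}
    - {"delta_pos": [0,0,3.6],"spin": 0,"grip": 4.4}

```text
time_s: 2.6
ee_pos: [0.4408, -0.0985, 0.103]
ee_rot: [3.141, 0.0, 1.507]
force: [-0.2, 0.1, 0.4]
gripper_width: 0.0457
gripper_force: 0.0
```

Emit:
servo_tool:
  increments:
    - {"delta_pos": [0,0.5,0],"spin": 0,"grip": 4}
    - {"delta_pos": [0,1.0,0],"spin": 0,"grip": 4}
    - {"delta_pos": [0,1.4,0],"spin": 0,"grip": 4}
    - {"delta_pos": [0,1.8,0],"spin": 0,"grip": 4}
    - {"delta_pos": [0,2.2,0],"spin": 0,"grip": 4}
    - {"delta_pos": [0,2.6,0],"spin": 0,"grip": 4}
    - {"delta_pos": [0,3.0,0],"spin": 0,"grip": 4}
    - {"delta_pos": [0,3.4,0],"spin": 0,"grip": 4}
    - {"delta_pos": [0,3.8,0],"spin": 0,"grip": 4}
    - {"delta_pos": [0,4.1,0],"spin": 0,"grip": 4}
    - {"delta_pos": [0,4.4,0],"spin": 0,"grip": 4}
    - {"delta_pos": [0,4.4,0],"spin": 0,"grip": 4}

```text
time_s: 3.8
ee_pos: [0.4849, -0.1014, 0.1026]
ee_rot: [3.141, 0.0, 1.507]
force: [-0.2, 0.8, 1.1]
gripper_width: 0.04
gripper_force: 0.0
```

```bash
python3 snap.py a2
```

```text
(no output)
```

View pics/a2.png

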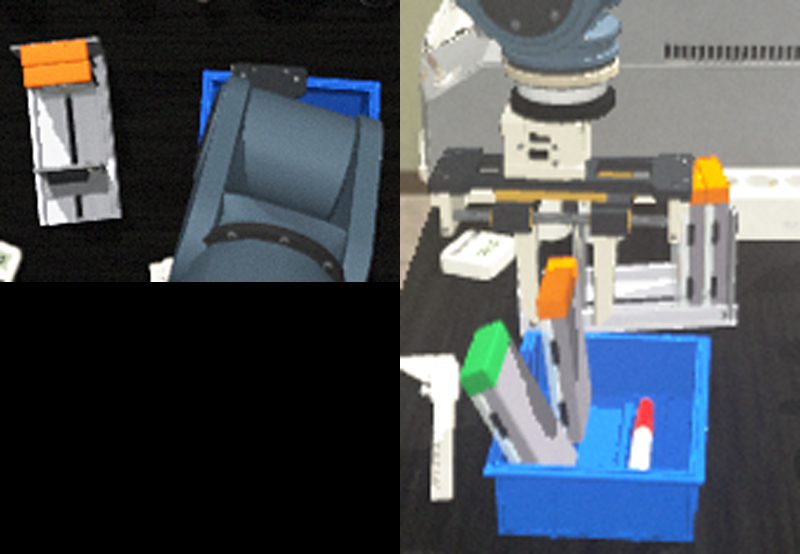

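The case now stands nearly upright between the fingers (side view: tag at (560,290), bottom at (572,435)), and green hasn't moved. Next I'll pinch it.

Emit:
servo_tool:
  increments:
    - {"delta_pos": [0,0.2,0],"spin": 0,"grip": 3}
    - {"delta_pos": [0,0.2,0],"spin": 0,"grip": 2.5}
    - {"delta_pos": [0,0.2,0],"spin": 0,"grip": 2}
    - {"delta_pos": [0,0.2,0],"spin": 0,"grip": 1}
    - {"delta_pos": [0,0.2,0],"spin": 0,"grip": 1}
    - {"delta_pos": [0,0.2,0],"spin": 0,"grip": 1}
    - {"delta_pos": [0,0.2,0],"spin": 0,"grip": 1}
    - {"delta_pos": [0,0.2,0],"spin": 0,"grip": 1}
  newtons: 30

```text
time_s: 4.7
ee_pos: [0.4866, -0.1014, 0.1027]
ee_rot: [3.142, -0.0, 1.507]
force: [0.3, -0.4, -0.0]
gripper_width: 0.022
gripper_force: 30.0
```

Emit:
servo_tool:
  increments:
    - {"delta_pos": [0,0,-1],"spin": 0,"grip": 1}
    - {"delta_pos": [0,0,-3],"spin": 0,"grip": 1}
    - {"delta_pos": [0,0,-5],"spin": 0,"grip": 1}
    - {"delta_pos": [0,0,-7],"spin": 0,"grip": 1}
    - {"delta_pos": [0,0,-9],"spin": 0,"grip": 1}
    - {"delta_pos": [0,0,-11],"spin": 0,"grip": 1}
    - {"delta_pos": [0,0,-13],"spin": 0,"grip": 1}
    - {"delta_pos": [0,0,-13],"spin": 0,"grip": 1}
    - {"delta_pos": [0,0,-13],"spin": 0,"grip": 1}

```text
time_s: 5.6
ee_pos: [0.4863, -0.1014, 0.2324]
ee_rot: [3.141, 0.0, 1.506]
force: [0.2, 0.5, -3.1]
gripper_width: 0.0217
gripper_force: 30.0
```

```bash
python3 snap.py a3
```

```text
(no output)
```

View pics/a3.png

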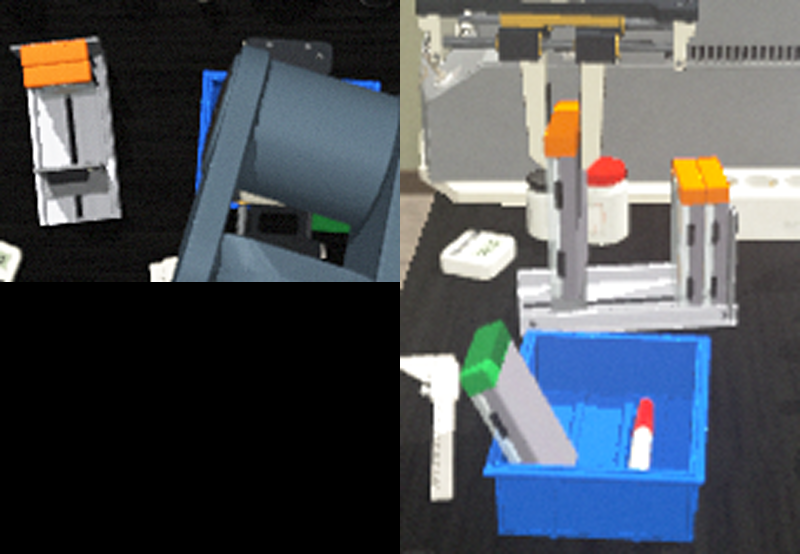

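The case hangs upright in the gripper (tag at (563,130), bottom at (568,305)); green is still in the bin. Moving over the rack slot now.

Emit:
servo_tool:
  increments:
    - {"delta_pos": [2,0.3,0],"spin": -1,"grip": 1}
    - {"delta_pos": [5,0.8,0],"spin": -3,"grip": 1}
    - {"delta_pos": [9,1.4,0],"spin": -5,"grip": 1}
    - {"delta_pos": [13,2.0,0],"spin": -7,"grip": 1}
    - {"delta_pos": [17,2.7,0],"spin": -9,"grip": 1}
    - {"delta_pos": [19.5,3.1,0],"spin": -10,"grip": 1}
    - {"delta_pos": [20.4,3.2,0],"spin": -10,"grip": 1}
    - {"delta_pos": [20.4,3.2,0],"spin": -10,"grip": 1}
    - {"delta_pos": [20.4,3.2,0],"spin": -10,"grip": 1}

```text
time_s: 6.6
ee_pos: [0.5313, 0.0992, 0.2321]
ee_rot: [-3.14, 0.0, 1.68]
force: [0.5, 1.3, -1.9]
gripper_width: 0.0214
gripper_force: 30.0
```

Emit:
servo_tool:
  increments:
    - {"delta_pos": [0,0,3],"spin": 0,"grip": 1}
    - {"delta_pos": [0,0,6],"spin": 0,"grip": 1}
    - {"delta_pos": [0,0,8.5],"spin": 0,"grip": 1}
    - {"delta_pos": [0,0,9.3],"spin": 0,"grip": 1}
    - {"delta_pos": [0,0,9.3],"spin": 0,"grip": 1}

```text
time_s: 7.1
ee_pos: [0.5312, 0.0991, 0.1391]
ee_rot: [-3.14, 0.0, 1.68]
force: [-0.1, -0.3, -1.4]
gripper_width: 0.0222
gripper_force: 30.0
```

```bash
python3 snap.py a4
python3 - <<'E'
from h import *
d=pickle.load(open("a4.pkl","rb"))["side"]
cv2.imwrite("pics/a4z.png",cv2.resize(d["frame"][150:240,225:315,::-1],(600,600),interpolation=cv2.INTER_CUBIC))
E
```

```text
(no output)
```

View pics/a4z.png

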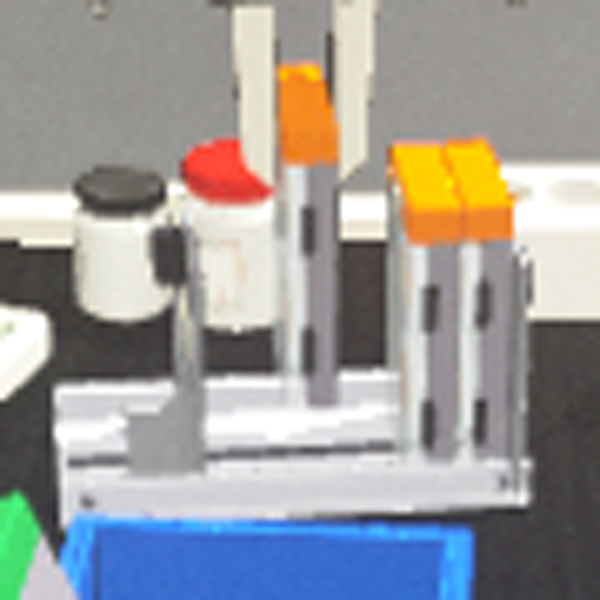

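Run:
```python
from h import *
c=pickle.load(open("a4.pkl","rb"))["side"];f=600/90
R=frame(.5228,.101,.111)
L=np.array([[.047,-.035,.120],[.069,-.035,.120],[.091,-.035,.120],[.047,-.035,.138]])
for y in(-.005,0,.005):
    print(y,"stored",((proj(c,ap(R,L+[0,y,0]))-[225,150]+.42)*f).round(0).tolist())
    for z in(.040,.0424,.0445):
        print("  held",z,((proj(c,ap(R,[[-.003,y-.035,z+.112],[.019,y-.035,z+.112],[.019,y-.035,z]]))-[225,150]+.42)*f).round(0).tolist())
```

```text
-0.005 stored [[406.0, 250.0], [460.0, 248.0], [513.0, 246.0], [407.0, 210.0]]
  held 0.04 [[284.0, 183.0], [339.0, 181.0], [337.0, 426.0]]
  held 0.0424 [[284.0, 177.0], [339.0, 175.0], [338.0, 421.0]]
  held 0.0445 [[284.0, 172.0], [339.0, 170.0], [338.0, 417.0]]
0 stored [[405.0, 245.0], [458.0, 243.0], [511.0, 241.0], [405.0, 205.0]]
  held 0.04 [[283.0, 178.0], [337.0, 176.0], [336.0, 421.0]]
  held 0.0424 [[283.0, 172.0], [337.0, 170.0], [336.0, 416.0]]
  held 0.0445 [[283.0, 168.0], [337.0, 166.0], [336.0, 411.0]]
0.005 stored [[403.0, 240.0], [456.0, 238.0], [509.0, 236.0], [404.0, 200.0]]
  held 0.04 [[282.0, 173.0], [336.0, 171.0], [335.0, 415.0]]
  held 0.0424 [[282.0, 168.0], [336.0, 166.0], [335.0, 410.0]]
  held 0.0445 [[282.0, 163.0], [336.0, 161.0], [335.0, 406.0]]
```

Emit:
servo_tool:
  increments:
    - {"delta_pos": [-0.15,0,0.5],"spin": 0,"grip": 1}
    - {"delta_pos": [-0.15,0,1.2],"spin": 0,"grip": 1}
    - {"delta_pos": [-0.15,0,1.9],"spin": 0,"grip": 1}
    - {"delta_pos": [-0.15,0,2.5],"spin": 0,"grip": 1}
    - {"delta_pos": [-0.15,0,2.8],"spin": 0,"grip": 1}
    - {"delta_pos": [-0.15,0,2.8],"spin": 0,"grip": 1}
    - {"delta_pos": [-0.15,0,2.8],"spin": 0,"grip": 1}

```text
time_s: 7.9
ee_pos: [0.5319, 0.0986, 0.1117]
ee_rot: [3.142, 0.0, 1.681]
force: [0.3, 0.3, -1.3]
gripper_width: 0.0226
gripper_force: 30.0
```

Emit:
servo_tool:
  increments:
    - {"delta_pos": [0,0,0.2],"spin": 0,"grip": 1}
    - {"delta_pos": [0,0,0.4],"spin": 0,"grip": 1}
    - {"delta_pos": [0,0,0.4],"spin": 0,"grip": 1}

```text
time_s: 8.2
ee_pos: [0.5317, 0.0986, 0.1074]
ee_rot: [-3.141, -0.0, 1.681]
force: [-0.4, -1.3, -1.3]
gripper_width: 0.0216
gripper_force: 30.0
```

Emit:
servo_tool:
  increments:
    - {"delta_pos": [0,0,0.15],"spin": 0,"grip": 1}
    - {"delta_pos": [0,0,0.3],"spin": 0,"grip": 1}
    - {"delta_pos": [0,0,0.3],"spin": 0,"grip": 1}

```text
time_s: 8.5
ee_pos: [0.5317, 0.0986, 0.1044]
ee_rot: [-3.141, -0.0, 1.681]
force: [-0.0, -0.2, -2.2]
gripper_width: 0.0219
gripper_force: 30.0
```

Emit:
servo_tool:
  increments:
    - {"delta_pos": [0,0,0.1],"spin": 0,"grip": 1}
    - {"delta_pos": [0,0,0.15],"spin": 0,"grip": 1}
    - {"delta_pos": [0,0,0.15],"spin": 0,"grip": 1}

```text
time_s: 8.8
ee_pos: [0.5317, 0.0986, 0.1031]
ee_rot: [-3.141, -0.0, 1.681]
force: [0.4, -0.1, -1.1]
gripper_width: 0.0219
gripper_force: 30.0
```

Emit:
servo_tool:
  increments:
    - {"delta_pos": [0,0,0.1],"spin": 0,"grip": 1}
    - {"delta_pos": [0,0,0.15],"spin": 0,"grip": 1}
    - {"delta_pos": [0,0,0.15],"spin": 0,"grip": 1}

```text
time_s: 9.1
ee_pos: [0.532, 0.0986, 0.1026]
ee_rot: [3.141, 0.0, 1.681]
force: [-2.3, 0.1, 10.3]
gripper_width: 0.0219
gripper_force: 30.0
```

Contact at TCP z 0.1026 (10 N) matches the rack floor. Releasing gently with a small opening.

Emit:
servo_tool:
  increments:
    - {"delta_pos": [0,0,-0.03],"spin": 0,"grip": 2.4}
    - {"delta_pos": [0,0,-0.03],"spin": 0,"grip": 2.7}
    - {"delta_pos": [0,0,-0.03],"spin": 0,"grip": 3.1}
    - {"delta_pos": [0,0,-0.03],"spin": 0,"grip": 3.1}
    - {"delta_pos": [0,0,-0.03],"spin": 0,"grip": 3.1}
    - {"delta_pos": [0,0,-0.03],"spin": 0,"grip": 3.1}
    - {"delta_pos": [0,0,-0.03],"spin": 0,"grip": 3.1}
    - {"delta_pos": [0,0,-0.03],"spin": 0,"grip": 3.1}

```text
time_s: 9.9
ee_pos: [0.5318, 0.0986, 0.1019]
ee_rot: [-3.142, -0.0, 1.681]
force: [0.2, -0.1, 0.0]
gripper_width: 0.031
gripper_force: 0.0
```

Emit:
servo_tool:
  increments:
    - {"delta_pos": [0,0,-1],"spin": 0,"grip": 3.1}
    - {"delta_pos": [0,0,-3],"spin": 0,"grip": 3.1}
    - {"delta_pos": [0,0,-6],"spin": 0,"grip": 3.1}
    - {"delta_pos": [0,0,-9],"spin": 0,"grip": 3.1}
    - {"delta_pos": [0,0,-9],"spin": 0,"grip": 3.1}

```text
time_s: 10.4
ee_pos: [0.5336, 0.0988, 0.1964]
ee_rot: [3.135, 0.0, 1.681]
force: [0.5, 0.1, -0.7]
gripper_width: 0.031
gripper_force: 0.0
```

```bash
python3 snap.py a5
python3 - <<'E'
from h import *
d=pickle.load(open("a5.pkl","rb"))["side"]
cv2.imwrite("pics/a5z.png",cv2.resize(d["frame"][150:240,225:315,::-1],(600,600),interpolation=cv2.INTER_CUBIC))
E
```

```text
(no output)
```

View pics/a5z.png

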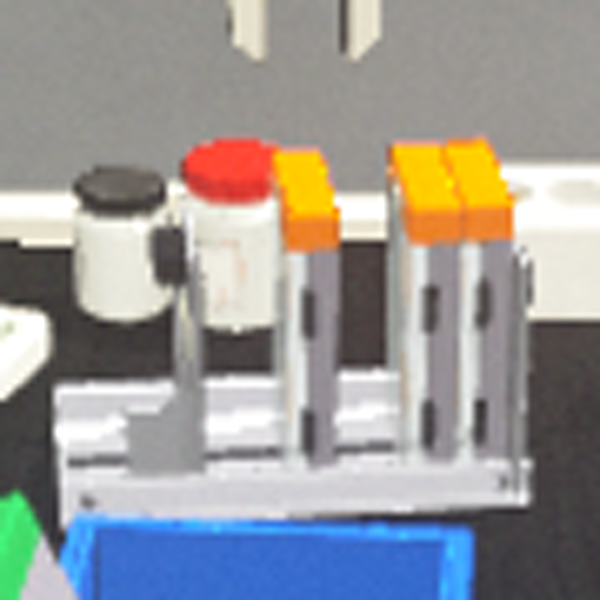

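The case stands upright, in line with the stored ones (tag bottom at (312,248), row trend consistent), and is released clear. Moving behind the follower with the fingers closed.

Emit:
servo_tool:
  increments:
    - {"delta_pos": [0.3,-3,0],"spin": 0,"grip": 1}
    - {"delta_pos": [0.3,-6,0],"spin": 0,"grip": 0}
    - {"delta_pos": [0.3,-9,0],"spin": 0,"grip": 0}
    - {"delta_pos": [0.3,-10.4,0],"spin": 0,"grip": 0}
    - {"delta_pos": [0.3,-10.4,0],"spin": 0,"grip": 0}
    - {"delta_pos": [0.3,-10.4,3],"spin": 0,"grip": 0}
    - {"delta_pos": [0.3,-10.4,6],"spin": 0,"grip": 0}
    - {"delta_pos": [0.3,-10.4,9],"spin": 0,"grip": 0}
    - {"delta_pos": [0.3,-10.4,11.4],"spin": 0,"grip": 0}
    - {"delta_pos": [0.3,-10.4,11.4],"spin": 0,"grip": 0}
    - {"delta_pos": [0.3,-10.4,11.4],"spin": 0,"grip": 0}

```text
time_s: 11.6
ee_pos: [0.4285, 0.0901, 0.078]
ee_rot: [-3.141, -0.0, 1.681]
force: [0.2, -0.1, 0.4]
gripper_width: 0.0007
gripper_force: 0.0
```

Emit:
servo_tool:
  increments:
    - {"delta_pos": [0,0.6,0],"spin": 0,"grip": 0}
    - {"delta_pos": [0,1.2,0],"spin": 0,"grip": 0}
    - {"delta_pos": [0,1.8,0],"spin": 0,"grip": 0}
    - {"delta_pos": [0,2.4,0],"spin": 0,"grip": 0}
    - {"delta_pos": [0,3.0,0],"spin": 0,"grip": 0}
    - {"delta_pos": [0,3.5,0],"spin": 0,"grip": 0}
    - {"delta_pos": [0,4.0,0],"spin": 0,"grip": 0}
    - {"delta_pos": [0,4.5,0],"spin": 0,"grip": 0}
    - {"delta_pos": [0,4.8,0],"spin": 0,"grip": 0}
    - {"delta_pos": [0,4.8,0],"spin": 0,"grip": 0}

```text
time_s: 12.6
ee_pos: [0.4763, 0.0954, 0.0779]
ee_rot: [3.141, -0.0, 1.681]
force: [-0.6, 0.1, -0.6]
gripper_width: 0.0004
gripper_force: 0.0
```

Emit:
servo_tool:
  increments:
    - {"delta_pos": [0,0.3,0],"spin": 0,"grip": 0}
    - {"delta_pos": [0,0.6,0],"spin": 0,"grip": 0}
    - {"delta_pos": [0,0.9,0],"spin": 0,"grip": 0}
    - {"delta_pos": [0,1.2,0],"spin": 0,"grip": 0}
    - {"delta_pos": [0,1.5,0],"spin": 0,"grip": 0}
    - {"delta_pos": [0,1.8,0],"spin": 0,"grip": 0}
    - {"delta_pos": [0,2.1,0],"spin": 0,"grip": 0}
    - {"delta_pos": [0,2.4,0],"spin": 0,"grip": 0}
    - {"delta_pos": [0,2.6,0],"spin": 0,"grip": 0}
    - {"delta_pos": [0,2.6,0],"spin": 0,"grip": 0}

```text
time_s: 13.6
ee_pos: [0.502, 0.0983, 0.0779]
ee_rot: [3.141, -0.0, 1.681]
force: [-0.8, -0.4, 0.4]
gripper_width: 0.0006
gripper_force: 0.3
```

```bash
cat > m.py <<'E'
import sys;from h import *;from station import env
s=env.capture("side");pickle.dump(s,open("m.pkl","wb"))
def go(s):
    m=cv2.inRange(cv2.cvtColor(s["frame"],cv2.COLOR_RGB2HSV),(6,150,120),(24,255,255))
    for q in cv2.findContours(m,0,1)[0]:
        if cv2.contourArea(q)>20:print(cv2.boundingRect(q))
    for r in(178,182,184,186):print(r,np.flatnonzero(m[r]).tolist())
    g=s["frame"][190:212:4,235:290].astype(int).sum(2)//3
    print(g)
print("before");go(pickle.load(open("a5.pkl","rb"))["side"]);print("now");go(s)
E
python3 m.py
```

```text
before
(265, 172, 11, 16)
(283, 171, 19, 16)
(254, 118, 32, 3)
178 [267, 268, 269, 270, 271, 272, 274, 285, 286, 288, 289, 291, 292, 293, 294, 295, 296, 297, 298, 299]
182 [267, 268, 269, 270, 271, 272, 273, 274, 275, 286, 287, 288, 289, 290, 291, 292, 293, 294, 295, 296, 297, 298, 299, 300, 301]
184 [267, 268, 269, 270, 271, 272, 273, 274, 275, 286, 287, 288, 289, 290, 291, 292, 293, 294, 295, 296, 297, 298, 299, 300, 301]
186 [268, 269, 270, 271, 272, 273, 274, 275, 289]
[[ 67 161 184 215 222 225 229 228 231 230 230 226 226  90  68  69  69  66
  141 151 218 231 234 234 234 220 215 227 227 229 230 212 190 208 226 209
  145 148 146 148 138  73  71  73  72  67  64  70 151 154 177 195 227 225
  159]
 [ 61 113 201 215 219 223 228 230 229 228 229 225 223 220 215 190 153 188
  125 141 166 224 228 220 231 226 223 228 228 229 228 183 161 202 225 120
   74 122 147 150 136  75  66  73  73  67  67  68 147 151 168 194 223 149
   73]
 [ 60  63  62  62  58  57  73  81 106 106  81  60  63  59  62  58 149 172
  182 145 153 209 218 220 221 227 220 221 218 219 197 165 151 207 220 116
   71 118 145 14
[... 1874 characters left out ...]
0 145
   78]
 [ 74  73  68  69  68  68  65  64  65  66  66  65  67  65  67  62  64  67
   71  70  69  68  72  71  72  73  74  75  73  72  75  71  72 145 141 153
  143 146 160 225 223 197 151 150 149 146  88  71 149 160 183 220 229 212
  146]
 [ 74  73  68  70  68  70  68  70  71  85  84  87  82  98 112 110 110 110
  111 157 163 150 152 148 197 184 181 180 181 174 173 191 189 156 138 148
  143 145 154 220 228 181 148 148 148 146 253 254 232 221 177 209 229 226
  149]
 [216 212 215 213 215 215 212 212 212 212 214 213 213 212 215 210 214 210
  210 215 210 213 210 213 213 205 234 224 224 221 223 186 161 155 142 146
  142 146 156 213 226 170 143 149 146 149 204 228 210 208 180 206 224 146
   87]]
```

Emit:
servo_tool:
  increments:
    - {"delta_pos": [0,0.3,0],"spin": 0,"grip": 0}
    - {"delta_pos": [0,0.6,0],"spin": 0,"grip": 0}
    - {"delta_pos": [0,0.9,0],"spin": 0,"grip": 0}
    - {"delta_pos": [0,0.9,0],"spin": 0,"grip": 0}

```text
time_s: 14.05
ee_pos: [0.5112, 0.0993, 0.078]
ee_rot: [3.141, -0.0, 1.681]
force: [0.4, 1.0, 0.1]
gripper_width: 0.0003
gripper_force: 0.0
```

Emit:
servo_tool:
  increments:
    - {"delta_pos": [0,0.1,0],"spin": 0,"grip": 0}
    - {"delta_pos": [0,0.2,0],"spin": 0,"grip": 0}
    - {"delta_pos": [0,0.2,0],"spin": 0,"grip": 0}

```text
time_s: 14.35
ee_pos: [0.5127, 0.0995, 0.078]
ee_rot: [3.141, -0.0, 1.681]
force: [-2.9, -0.3, 1.0]
gripper_width: 0.0005
gripper_force: 1.0
```

Emit:
servo_tool:
  increments:
    - {"delta_pos": [0,0.1,0],"spin": 0,"grip": 0}
    - {"delta_pos": [0,0.1,0],"spin": 0,"grip": 0}

```text
time_s: 14.55
ee_pos: [0.5137, 0.0996, 0.078]
ee_rot: [3.141, -0.0, 1.681]
force: [-2.0, -0.7, 1.8]
gripper_width: 0.0006
gripper_force: 1.1
```

Emit:
servo_tool:
  increments:
    - {"delta_pos": [0,0.1,0],"spin": 0,"grip": 0}
    - {"delta_pos": [0,0.1,0],"spin": 0,"grip": 0}

```text
time_s: 14.75
ee_pos: [0.5147, 0.0997, 0.078]
ee_rot: [3.141, -0.0, 1.681]
force: [-2.6, -1.4, 1.9]
gripper_width: 0.0003
gripper_force: 1.1
```

Emit:
servo_tool:
  increments:
    - {"delta_pos": [0,0.1,0],"spin": 0,"grip": 0}
    - {"delta_pos": [0,0.1,0],"spin": 0,"grip": 0}

```text
time_s: 14.95
ee_pos: [0.5155, 0.0998, 0.0779]
ee_rot: [-3.141, -0.0, 1.681]
force: [-2.6, -0.3, 2.2]
gripper_width: 0.0004
gripper_force: 1.9
```

```bash
python3 m.py | sed -n '/now/,$p' | head -8
```

```text
now
(276, 171, 26, 16)
178 [277, 278, 279, 280, 281, 282, 283, 284, 285, 286, 287, 288, 289, 290, 293, 294, 296, 297]
182 [278, 279, 280, 281, 282, 283, 284, 285, 286, 287, 288, 289, 290, 291, 292, 293, 294, 295, 296, 297, 298, 299, 300, 301]
184 [278, 279, 280, 281, 282, 283, 284, 285, 286, 287, 288, 289, 290, 291, 292, 293, 294, 295, 296, 297, 298, 299, 300, 301]
186 [279, 280, 281, 282, 283, 284, 285, 289]
[[ 68 165 187 220 225 227 229 230 232 231 232 230 226 223 212 202  86 193
  201 215 225 231 235 236 214 223 224 222 221 121 142 217 221 220 222 130
```

Emit:
servo_tool:
  increments:
    - {"delta_pos": [0,0.1,0],"spin": 0,"grip": 0}
    - {"delta_pos": [0,0.1,0],"spin": 0,"grip": 0}

```text
time_s: 15.2
ee_pos: [0.5156, 0.0998, 0.0779]
ee_rot: [-3.139, 0.0, 1.681]
force: [-10.1, -2.4, 6.8]
gripper_width: 0.0008
gripper_force: 4.9
```

Emit:
servo_tool:
  increments:
    - {"delta_pos": [0,0.05,0],"spin": 0,"grip": 0}
    - {"delta_pos": [0,0.05,0],"spin": 0,"grip": 0}

```text
time_s: 15.4
ee_pos: [0.5155, 0.0998, 0.0779]
ee_rot: [-3.138, 0.0, 1.681]
force: [-11.9, -1.7, 9.1]
gripper_width: 0.0005
gripper_force: 6.4
```

Snug: the force has risen and the tool has stopped. Backing off and lifting clear.

Emit:
servo_tool:
  increments:
    - {"delta_pos": [0,-0.4,0],"spin": 0,"grip": 0}
    - {"delta_pos": [0,-1.5,0],"spin": 0,"grip": 0}
    - {"delta_pos": [0,-3.5,0],"spin": 0,"grip": 0}
    - {"delta_pos": [0,-6,0],"spin": 0,"grip": 0}
    - {"delta_pos": [0,-7,0],"spin": 0,"grip": 0}
    - {"delta_pos": [0,-7,-4],"spin": 0,"grip": 0}
    - {"delta_pos": [0,-7,-8],"spin": 0,"grip": 0}
    - {"delta_pos": [0,-7,-12],"spin": 0,"grip": 0}
    - {"delta_pos": [0,-7,-15],"spin": 0,"grip": 0}
    - {"delta_pos": [0,-7,-15],"spin": 0,"grip": 0}
    - {"delta_pos": [0,-7,-15],"spin": 0,"grip": 0}

```text
time_s: 16.5
ee_pos: [0.4477, 0.0923, 0.2281]
ee_rot: [3.14, 0.0, 1.681]
force: [-0.3, -0.7, 0.2]
gripper_width: 0.0007
gripper_force: 0.0
```

```bash
python3 snap.py a6
```

```text
(no output)
```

View pics/a6.png

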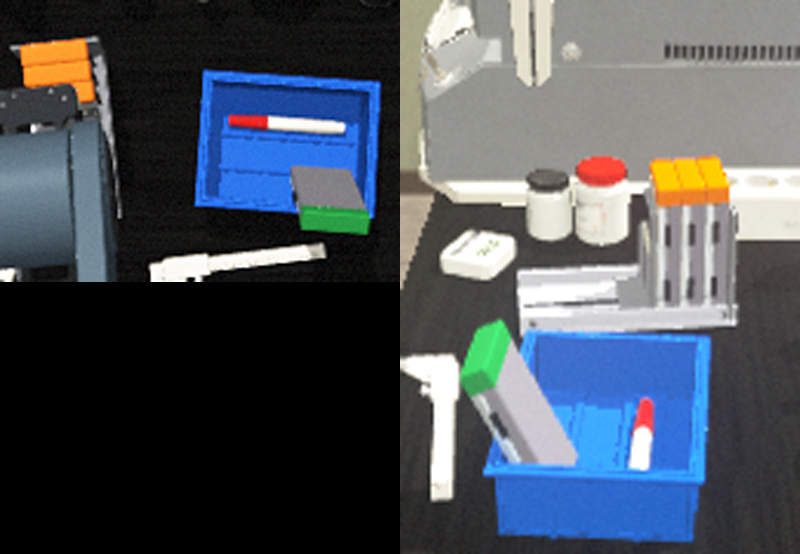

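All three cases stand snug and upright at the end plate (side view: tags 650–728, row 180) with the follower against them. Green and the marker are unmoved, and the arm is clear.

```bash
python3 -c "
from station import env
print(env.close_job())"
```

```text
the job is handed in; nothing more can be done
None
```

I placed the orange-tagged case upright in the rack, pushed the follower up until all three cases stood snug against the end plate, and handed the job in at about 17 s; the final picture showed the green case and marker unmoved, and no verdict came back.

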